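# Clear the sample turntable and hold the photometer's light flap at its balance point

## Task

A cuvette has toppled onto the loose sample turntable and the photometer needs checking: first lift the cuvette clear off the turntable and lay it flat inside the shallow white tray, setting it down gently and letting go of it. Then take the knob of the photometer's grey light flap, swing the flap up to its balance point, upright, where it would fall neither shut nor open, and finish while still gripping it there, motionless, so that the stay can be fitted; do not let the flap go over to its back stop. Leave the rubber stopper and the brass weight, which stand near the robot among these things, where they are.

Things in the scene. Friction and masses are not known exactly. Their poses are not given: they have to be found in the camera images.
- cuvette: The toppled cuvette: square glass bar 45 mm long and 12.5 x 12.5 mm across with a white cap (the last 8 mm at +x), 14 to 28 g, lying on the turntable. Origin: centre of its underside as it lies at the start; x runs along its length, z up. A similar old cuvette lies in the tray near its +x +y corner and needs no handling.
- turntable: Sample turntable: white foot with a flat black disc with a ring of flush pale marks, 200 mm across, its top 30 mm above the bench. The disc spins very freely about its vertical centre line (no brake), so any sideways touch turns it and what lies on it. Origin: centre of the foot on the bench.
- tray: Shallow open white plastic tray, 200 mm (x) by 150 mm (y), 22 mm high, walls 4 mm, inner floor 4 mm above the bench; heavy, does not move. Origin: centre of its underside. The old cuvette lies around x = 66, y = 52 mm in its frame; the middle is free.
- reader: Photometer reading head, fixed: white box 200 mm (x) by 150 mm (y), top 77 mm above the bench. Its flap, hinged to it, covers the front part of its top. Origin: on the bench, 70 mm behind the front face's middle; -x of its frame is the front, where the knob sticks out; x points from the knob towards the hinge.
- flap (a joint): Angle of the grey light flap, rad: 0 shut and level, grows as its front edge lifts, 1.571 upright = its balance point (its centre of mass lies in its plane), back stop 2.1. Hinge nearly frictionless, no spring: let go, it falls shut or open. Plate from the hinge 125 mm long, 110 wide, 6 thick; 0.25 kg with knob.
- flap_knob (a point): Centre of the flap's knob: black barrel 22 mm in diameter, 24 mm long, its axis parallel to the hinge line, on an 8 mm stem 35 mm beyond the flap's free edge, in its plane. Shut, it is 88 mm above the bench, 30 mm ahead of the photometer's front. Pinched on its flat ends from above it can turn between the fingers; it swings on a 160 mm arc about the hinge, up and back.
- flap_hinge (a point): Middle of the flap's hinge line, 88 mm above the bench, 160 mm behind the knob when shut. The line runs along y of the photometer.
- stopper: Bystander: black rubber stopper, 26 mm across, 22 mm tall, near the robot between the task's things. Origin: centre of its underside.
- weight: Bystander: brass calibration weight, 24 mm across, 18 mm tall, near the robot between the task's things. Origin: centre of its underside.

How it is judged:
By the outcome, as a careful person would: the job done as asked, in the order asked, and still so for the second after the job is handed in, while the arm keeps its last pose, push and grip.
It also fails if it takes over 64 s, if anything falls off the work surface, if the arm or the gripper's body presses on something with over 40 N, if the wrist force passes 120 N, or if a joint passes its speed limit or range.

## Robot

A 6-joint arm with a two-finger parallel gripper is mounted at the origin on the work surface. World frame = base frame: x ahead of the robot, y to its left, z up, the work surface at z = 0. Lengths are in m, angles in rad, forces in N, time in s.
With the tool pointing down it reaches from about 0.375 to 0.9 m from the base axis. Payload 3.1 kg.
Tool frame: the origin (TCP) lies on the front face of the gripper's body, between the roots of the fingers; the fingertips stand 73 mm ahead of it and the grasp point (between the pads) lies 54 mm ahead of it (manip.tips_ahead is the distance from the TCP to the fingertips, in m); z points along the fingers, y is the line along which they close (so a half turn about z gives the same grasp; the last joint's range is limited). The gripper opens to 85 mm and grips with 20 to 120 N. Pads are 22 mm wide; open, the fingers measure 114 mm over their backs; the gripper's body (76 mm by 85 mm) begins 54 mm behind the grasp point. The pads swing forward as they close: fully open they stand 13 mm farther back than shut.
Start: joints at [0.958, 0.527, 1.433, -0, 1.181, -0.178], TCP at [0.263, 0.567, 0.304] pointing down, gripper open.
Joint ranges: [-3.08, 3.08], [-0.75, 2.2], [0.22, 2.44], [-1.43, 4.57], [0, 2.65], [-2.85, 2.85]. Speed limits (rad/s): [2.79, 2.79, 3.14, 3.14, 3.14, 3.14].

## Interface

Orientations are given as a unit quaternion [x, y, z, w].
In Python, from station import sense, eyes, workorder, manip gives the robot as it stands.
- The arm moves only by the shell command python3 -m inch 'ROWS' [OPENING] [FORCE]. ROWS is JSON, a list of rows, each an object of numbers: "dx", "dy", "dz": the shift along the tool's x, y, z in cm; "wx", "wy", "wz": the turn, a rotation vector about the tool's x, y, z in degrees. In form: [{"dx": .., "dy": .., "dz": .., "wx": .., "wy": .., "wz": ..}, ...]. A call has 1 to 10 rows; each row shifts and turns the commanded pose from where the row before left it, along the tool's axes as they then stand; what a row does not reach is not made up. A row lasts 1/8 s, in which the tool goes at most 62.5 mm and 10.7 degrees, less where a joint would pass 70% of its speed; a pose out of reach is approached as far as the arm can. A call with a gripper value outside its range is refused whole. OPENING is the opening, from 0 (shut) to 1 (fully open), set as the call begins (- or left out, the last holds). The fingers move at their own pace and stop on an object; FORCE is the grip in N (left out, the last holds). Time passes only in rows, so rows that do not move let the fingers close. It gives the time, the measured TCP pose, the force, the opening and the grip force at its end, in the units of the state.
- sense(): the state, without advancing time (a new reading comes with each control period).
- eyes.snapshot(name): name is "scene" or "top" or "wrist"; returns the picture (400x640x3 uint8, red, green, blue); there is no depth.
- eyes.camera_params(name): a dict with "fx", "fy", "cx", "cy" (pixels), "D" ([k1, k2, p1, p2, k3] as OpenCV has them; the pictures are not rectified), "rvec" (rotation vector, rad) and "tvec" (3), from world to camera coordinates, as OpenCV has them. Camera axes: x right, y down, z forward; pixel columns grow to the right and rows downward; lengths in m; the calibration is good to about 2 mm. A picture is of the moment at which its call begins: read the wrist's pose just before it. camera_params takes no time and is no camera call; for the wrist camera it gives the pose at the moment of the call.
- workorder.sign_off(): hands the job in; it is judged then, once.
The state is a dict: "t": time; "q": joint angles; "qd": joint speeds; "tau": joint torques, N m; "tcp_pos": TCP position; "tool_rot": TCP orientation; "force": force on the tool from outside, world axes, zero at the start; "ft_torque": the same for the moment, N m; "finger_gap": opening from 0.0 (shut) to 1.0 (fully open); "gripper_force": force on a finger pad.
Only numpy, scipy, OpenCV 4.12 (cv2) and the standard library are available. Lean on these libraries where they do the work, as an engineer would, in place of code of your own. Each camera call takes 0.05 s, during which the arm holds its last target. There are 200 camera calls.

## Working session

There is one attempt and no reset: what is moved stays moved. The work goes in short steps, Python scripts to look and compute and a shell command to move; the robot and the scene stay as the last step left them, time stands still between calls to the robot, and variables do not carry over. Pictures are saved under pics/ and viewed, at most 10 in all, crops included, and the job is handed in when it is done.

```bash
ls; mkdir -p pics; python3 - <<'E'
from station import sense, eyes, manip
import cv2
print(sense())
for n in("scene","top"):
    cv2.imwrite(f"pics/{n}0.png",eyes.snapshot(n)[:,:,::-1]); print(n,eyes.camera_params(n))
E
```

```text
pics
{'t': 0.0, 'q': array([ 9.57503466e-01,  5.28470834e-01,  1.43392180e+00,  1.64020630e-05,
        1.18139823e+00, -1.78490938e-01]), 'qd': array([ 0.00049129,  0.00099821, -0.00216402,  0.00043041, -0.00182257,
        0.00103813]), 'tau': array([ 5.38055974e-04, -4.42353737e+01, -1.78026330e+01, -1.69720852e-04,
        8.37694213e-03, -6.84797072e-07]), 'tcp_pos': array([0.26290157, 0.56638954, 0.30292438]), 'tool_rot': array([ 2.15695412e-01,  9.76460077e-01, -1.01116778e-03, -4.30846227e-04]), 'force': array([-0.29775592, -0.5029823 ,  0.63725825]), 'ft_torque': array([-0.00256906, -0.01278768, -0.04894031]), 'gripper_force': 0.0, 'finger_gap': 1.0014739375420292}
scene {'fx': 424.7237778107958, 'fy': 424.7237778107958, 'cx': 316.3912511895659, 'cy': 203.38011128398583, 'D': array([-0.04499194,  0.        ,  0.        ,  0.        ,  0.        ]), 'rvec': array([ 0.75542815,  2.44638632, -1.32915696]), 'tvec': array([ 0.43246572, -0.09827273,  1.1149683 ])}
top {'fx': 366.75968451592735, 'fy': 366.75968451592735, 'cx': 320.95919980809293, 'cy': 197.7908805908624, 'D': array([-0.04983437,  0.        ,  0.        ,  0.        ,  0.        ]), 'rvec': array([ 2.17702447, -2.11621673,  0.19587128]), 'tvec': array([-0.02873709,  0.51456099,  0.93579443])}
```

View pics/top0.png

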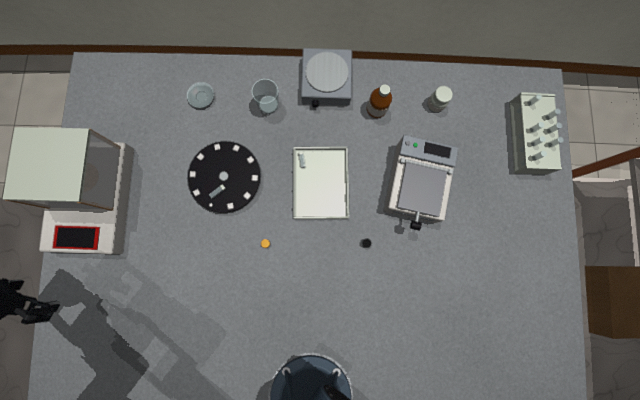

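View pics/scene0.png

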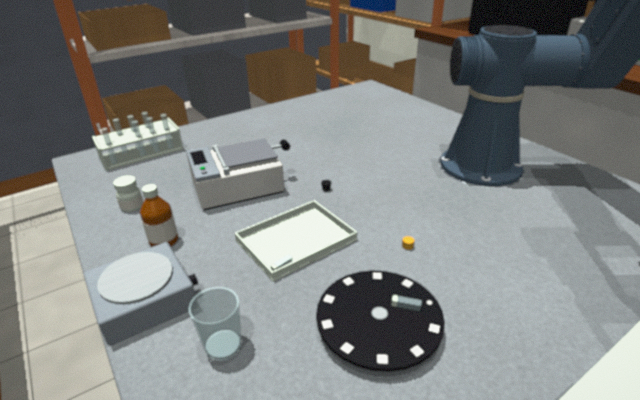

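Top view: turntable (224,177) with the cuvette at about (216,191), tray (321,183), reader (424,178) with its knob at (415,226), weight (265,243) and stopper (366,243). The scene view shows the same layout, with the cuvette at (407,302) and the knob at (285,145).

```bash
cat > h.py <<'E'
import numpy as np, cv2
from scipy.spatial.transform import Rotation as R
from station import sense, eyes, manip
def cast(p,uv,z):
    K=np.array([[p["fx"],0,p["cx"]],[0,p["fy"],p["cy"]],[0,0,1.]])
    n=cv2.undistortPoints(np.array(uv,float).reshape(-1,1,2),K,np.array(p["D"]))[:,0]
    Rm=cv2.Rodrigues(np.array(p["rvec"]))[0]; c=-Rm.T@np.array(p["tvec"])
    d=np.c_[n,np.ones(len(n))]@Rm
    return c+d*((z-c[2])/d[:,2])[:,None]
def goal(xyz,yaw):   # tool down, fingers closing line (tool y) at world angle yaw; returns shift/turn in tool axes
    s=sense(); T=R.from_quat(s["tool_rot"])
    y=np.array([np.cos(yaw),np.sin(yaw),0]); z=np.array([0,0,-1.])
    yc=T.apply([0,1,0]); 
    if y@yc<0: y=-y
    G=R.from_matrix(np.c_[np.cross(y,z),y,z])
    return T.inv().apply(np.array(xyz)-s["tcp_pos"])*100,(T.inv()*G).as_rotvec(degrees=True)
E
python3 - <<'E'
from h import *
im=cv2.imread("pics/top0.png");p=eyes.camera_params("top")
np.set_printoptions(precision=4,suppress=True)
def blob(m,r,amin=8):
    x0,y0,x1,y1=r;k=np.zeros_like(m,np.uint8);k[y0:y1,x0:x1]=m[y0:y1,x0:x1]
    cs=[c for c in cv2.findContours(k,0,1)[0] if len(c)>3]; c=max(cs,key=cv2.contourArea)
    return c
g=im.astype(int); dark=(g.max(2)<60)
c=blob(dark,(180,130,270,220));e=cv2.fitEllipse(cv2.convexHull(c));print("tt",e,cast(p,e[0],.03))
k=blob(dark,(405,217,425,235));r=cv2.minAreaRect(k);print("knob",r,cast(p,r[0],.088), cast(p,cv2.boxPoints(r),.088))
k=blob(dark,(358,235,374,252));print("stopper",cast(p,cv2.minEnclosingCircle(k)[0],.015))
w=(g[:,:,2]-g[:,:,0]>60);k=blob(w,(255,235,275,252));print("weight",cast(p,cv2.minEnclosingCircle(k)[0],.012))
t=(g.min(2)>190);k=blob(t,(285,140,355,225));r=cv2.minAreaRect(k);print("tray",r,cast(p,r[0],.015),cast(p,cv2.boxPoints(r),.022))
cv2.imwrite("pics/crop0.png",np.hstack([cv2.resize(im[165:215,190:240],(390,390),interpolation=2),cv2.resize(im[185:235,385:435],(390,390),interpolation=2)]))
E
```

```text
tt ((223.6310272216797, 176.97247314453125), (70.93590545654297, 73.11163330078125), 48.55569076538086) [[0.5664 0.2515 0.03  ]]
knob ((413.9999694824219, 223.0), (18.994224548339844, 11.926607131958008), 6.340191841125488) [[ 0.4501 -0.2507  0.088 ]] [[ 0.437  -0.2247  0.088 ]
 [ 0.4672 -0.2284  0.088 ]
 [ 0.4632 -0.2768  0.088 ]
 [ 0.433  -0.2729  0.088 ]]
stopper [[ 0.3997 -0.1394  0.015 ]]
weight [[0.3923 0.1331 0.012 ]]
tray ((319.5, 184.0), (66.0, 49.0), 90.0) [[ 0.5579 -0.0096  0.015 ]] [[ 0.6478  0.061   0.022 ]
 [ 0.6523 -0.0752  0.022 ]
 [ 0.4677 -0.0782  0.022 ]
 [ 0.4639  0.054   0.022 ]]
```

View pics/crop0.png

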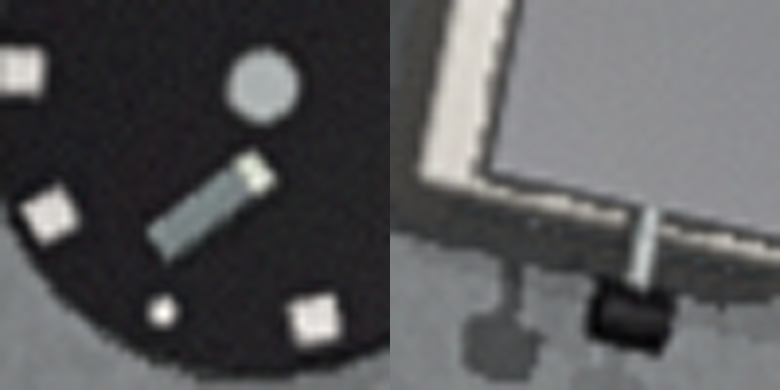

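Left crop: the cuvette runs from (163,243) to a white cap at (265,168), so its centre in the full picture is about (217.2,191.0). Right crop: the knob barrel is centred at about (240,318), full (415.8,225.8), with its stem going up to the flap.

```bash
python3 - <<'E'
from h import *
np.set_printoptions(precision=4,suppress=True)
p=eyes.camera_params("top")
c=cast(p,[(210.9,196.2),(224.2,186.6)],.0425);m=c.mean(0);d=c[1]-c[0];a=np.arctan2(d[1],d[0]);print(c,m,np.linalg.norm(d),np.degrees(a))
print("knob",cast(p,[(415.8,225.8)],.09))
print(goal([m[0],m[1],.24],a+np.pi/2))
w=eyes.camera_params("wrist");T=R.from_quat(sense()["tool_rot"]);Rm=cv2.Rodrigues(np.array(w["rvec"]))[0]
print("cam in tool",T.inv().apply(-Rm.T@np.array(w["tvec"])-sense()["tcp_pos"]),T.inv().apply(Rm[2]),w["fx"])
E
```

```text
[[0.5105 0.2786 0.0425]
 [0.5375 0.245  0.0425]] [0.524  0.2618 0.0425] 0.04312062148510415 -51.21307152590947
knob [[ 0.4429 -0.2546  0.09  ]]
(array([-36.515 , -16.6256,   6.3214]), array([-0.114 ,  0.0055, 26.3029]))
cam in tool [ 0.0806 -0.     -0.0697] [-0.316  -0.0013  0.9488] 353.607661981801
```

```bash
python3 -m inch '[{"dx":-3,"dy":-1.4,"dz":0.5},{"dx":-5.3,"dy":-2.4,"dz":0.9},{"dx":-5.3,"dy":-2.4,"dz":0.9},{"dx":-5.3,"dy":-2.4,"dz":0.9},{"dx":-5.3,"dy":-2.4,"dz":0.9},{"dx":-5.3,"dy":-2.4,"dz":0.9},{"dx":-5,"dy":-2.2,"dz":0.9},{"dx":-2,"dy":-1,"dz":0.4,"wz":8.8},{"wz":8.8},{"wz":8.8}]' 0.4 20
python3 -m inch '[{}]' >/dev/null
python3 - <<'E'
from h import *
np.set_printoptions(precision=4,suppress=True)
print(goal([.524,.2618,.2],np.radians(38.8)))
w=eyes.camera_params("wrist");im=eyes.snapshot("wrist")[:,:,::-1];cv2.imwrite("pics/w1.png",im)
np.save("w1.npy",w,allow_pickle=True)
E
```

```text
(array([-36.5141, -16.6146,  10.3214]), array([-0.114 ,  0.0055, 26.2898]))invalid input at $[0]: expected keys dx, dy, dz, wx, wy, wz
invalid input at $[0]: expected keys dx, dy, dz, wx, wy, wz
```

View pics/w1.png

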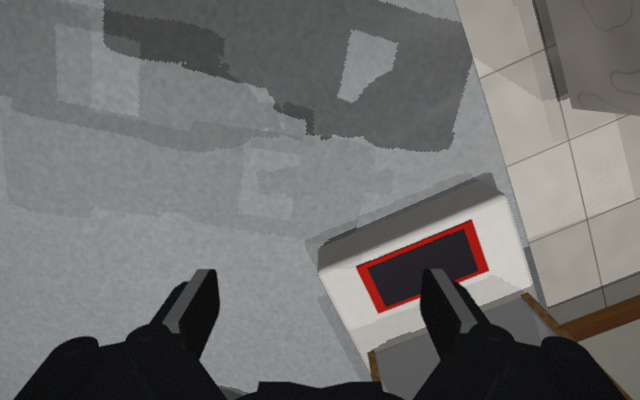

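The arm has not moved because rows need all six keys. The wrist view shows the fingertips at about (205,275) and (435,275), with only the balance below. I'll repeat the move with full rows.

```bash
python3 -m inch '[{"dx":-3,"dy":-1.4,"dz":0.5,"wx":0,"wy":0,"wz":0},{"dx":-5.3,"dy":-2.4,"dz":0.9,"wx":0,"wy":0,"wz":0},{"dx":-5.3,"dy":-2.4,"dz":0.9,"wx":0,"wy":0,"wz":0},{"dx":-5.3,"dy":-2.4,"dz":0.9,"wx":0,"wy":0,"wz":0},{"dx":-5.3,"dy":-2.4,"dz":0.9,"wx":0,"wy":0,"wz":0},{"dx":-5.3,"dy":-2.4,"dz":0.9,"wx":0,"wy":0,"wz":0},{"dx":-5,"dy":-2.2,"dz":0.9,"wx":0,"wy":0,"wz":0},{"dx":-2,"dy":-1,"dz":0.4,"wx":0,"wy":0,"wz":8.8},{"dx":0,"dy":0,"dz":0,"wx":0,"wy":0,"wz":8.8},{"dx":0,"dy":0,"dz":0,"wx":0,"wy":0,"wz":8.8}]' 0.4 20
python3 -m inch '[{"dx":0,"dy":0,"dz":0,"wx":0,"wy":0,"wz":0},{"dx":0,"dy":0,"dz":0,"wx":0,"wy":0,"wz":0}]' >/dev/null
python3 - <<'E'
from h import *
np.set_printoptions(precision=4,suppress=True)
print(goal([.524,.2618,.2],np.radians(38.8)))
w=eyes.camera_params("wrist");im=eyes.snapshot("wrist")[:,:,::-1];cv2.imwrite("pics/w2.png",im)
np.save("w2.npy",w,allow_pickle=True)
E
```

```text
t: 1.4
tcp_pos: [0.5245, 0.2618, 0.2404]
tool_rot: [0.436, 0.9, -0.0, -0.0]
force: [-0.8, 0.4, 0.2]
finger_gap: 0.398
gripper_force: 0.0
(array([-0.0508, -0.0647,  4.0788]), array([-0.0175, -0.0046,  0.0226]))
```

View pics/w2.png

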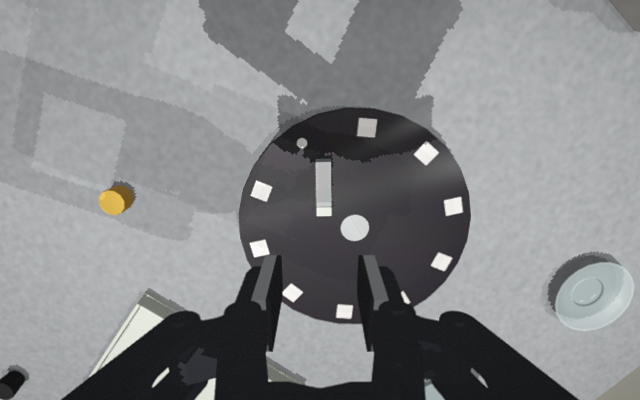

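The wrist view shows the cuvette standing vertically in the picture from (323,160) to its capped end at (324,216), between the fingers.

```bash
python3 - <<'E'
from h import *
np.set_printoptions(precision=4,suppress=True)
w=np.load("w2.npy",allow_pickle=True).item()
c=cast(w,[(323,160.5),(324,216)],.0425);m=c.mean(0);d=c[1]-c[0];a=np.arctan2(d[1],d[0]);print(m,np.linalg.norm(d),np.degrees(a))
print(goal([m[0],m[1],.107],a+np.pi/2))
E
```

```text
[0.5256 0.2658 0.0425] 0.04565867343551811 -49.97566758740416
(array([ 0.1613,  0.3094, 13.3847]), array([-0.0099, -0.0042, -1.2223]))
```

```bash
python3 -m inch '[{"dx":0.1,"dy":0.25,"dz":2.5,"wx":0,"wy":0,"wz":-1},{"dx":0,"dy":0,"dz":3.5,"wx":0,"wy":0,"wz":0},{"dx":0,"dy":0,"dz":3.5,"wx":0,"wy":0,"wz":0},{"dx":0,"dy":0,"dz":2,"wx":0,"wy":0,"wz":0},{"dx":0,"dy":0,"dz":1,"wx":0,"wy":0,"wz":0},{"dx":0,"dy":0,"dz":0.6,"wx":0,"wy":0,"wz":0},{"dx":0,"dy":0,"dz":0.3,"wx":0,"wy":0,"wz":0},{"dx":0,"dy":0,"dz":0,"wx":0,"wy":0,"wz":0},{"dx":0,"dy":0,"dz":0,"wx":0,"wy":0,"wz":0}]' 0.3 20
python3 - <<'E'
from h import *
print(sense()["force"]);cv2.imwrite("pics/w3.png",eyes.snapshot("wrist")[:,:,::-1])
E
```

```text
t: 2.82
tcp_pos: [0.526, 0.265, 0.1075]
tool_rot: [0.425, 0.905, 0.0, 0.0]
force: [-0.7, -0.5, 0.1]
finger_gap: 0.299
gripper_force: 0.0
[-0.72715666 -0.5117764   0.13486717]
```

View pics/w3.png

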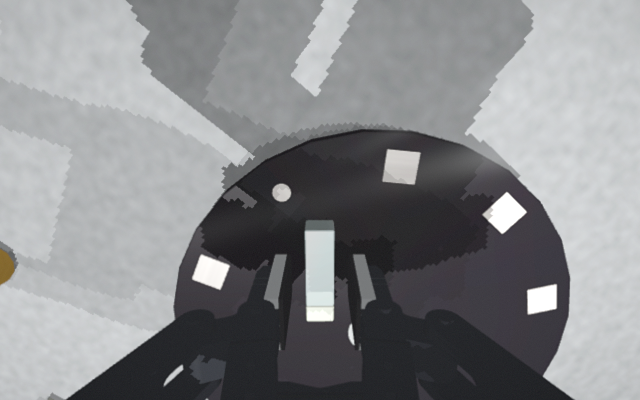

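The cuvette sits centred between the fingers, at column 320 with the pads at about 280 and 360. I'll close and lift.

```bash
python3 -m inch '[{"dx":0,"dy":0,"dz":0,"wx":0,"wy":0,"wz":0},{"dx":0,"dy":0,"dz":0,"wx":0,"wy":0,"wz":0},{"dx":0,"dy":0,"dz":0,"wx":0,"wy":0,"wz":0},{"dx":0,"dy":0,"dz":0,"wx":0,"wy":0,"wz":0},{"dx":0,"dy":0,"dz":0,"wx":0,"wy":0,"wz":0},{"dx":0,"dy":0,"dz":0,"wx":0,"wy":0,"wz":0}]' 0 25
python3 -m inch '[{"dx":0,"dy":0,"dz":-0.5,"wx":0,"wy":0,"wz":0},{"dx":0,"dy":0,"dz":-1.5,"wx":0,"wy":0,"wz":0},{"dx":0,"dy":0,"dz":-3,"wx":0,"wy":0,"wz":0},{"dx":0,"dy":0,"dz":-3,"wx":0,"wy":0,"wz":0},{"dx":0,"dy":0,"dz":-1,"wx":0,"wy":0,"wz":0}]' 
python3 - <<'E'
from h import *
np.set_printoptions(precision=4,suppress=True)
im=eyes.snapshot("wrist")[:,:,::-1];cv2.imwrite("pics/w4.png",im)
print(goal([.553,-.010,.16],np.radians(40)), goal([.553,-.010,.16],0))
E
```

```text
t: 3.62
tcp_pos: [0.5259, 0.2649, 0.1074]
tool_rot: [0.425, 0.905, 0.0, 0.0]
force: [-1.3, -0.2, 6.3]
finger_gap: 0.133
gripper_force: 27.9
t: 4.25
tcp_pos: [0.5266, 0.2652, 0.1993]
tool_rot: [0.425, 0.905, 0.001, 0.002]
force: [0.6, 0.1, -0.3]
finger_gap: 0.137
gripper_force: 27.2
(array([-22.8558, -15.564 ,   3.937 ]), array([ 0.2344,  0.1049, -0.3055])) (array([-22.8558, -15.564 ,   3.937 ]), array([ 0.2614,  0.0188, 39.6944]))
```

View pics/w4.png

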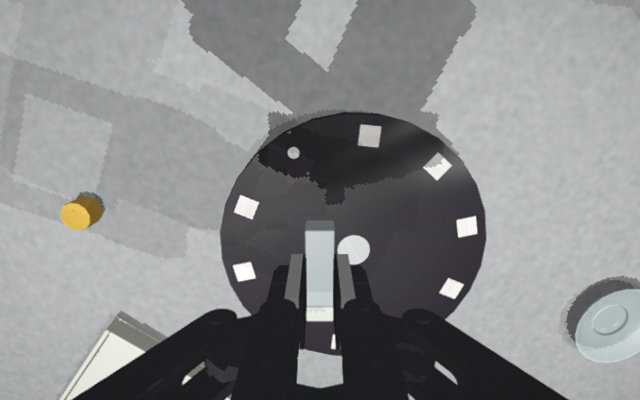

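The cuvette is held between the pads, at (320,270), clear of the disc. Next, over the tray's middle.

```bash
python3 -m inch '[{"dx":-2.4,"dy":-1.6,"dz":0,"wx":0,"wy":0,"wz":0},{"dx":-4.0,"dy":-2.7,"dz":0,"wx":0,"wy":0,"wz":0},{"dx":-4.2,"dy":-2.9,"dz":0,"wx":0,"wy":0,"wz":0},{"dx":-4.2,"dy":-2.9,"dz":0.9,"wx":0,"wy":0,"wz":0},{"dx":-4.0,"dy":-2.7,"dz":1,"wx":0,"wy":0,"wz":0},{"dx":-2.7,"dy":-1.8,"dz":1,"wx":0,"wy":0,"wz":0},{"dx":-1.3,"dy":-0.9,"dz":1,"wx":0,"wy":0,"wz":0},{"dx":0,"dy":0,"dz":0,"wx":0,"wy":0,"wz":0},{"dx":0,"dy":0,"dz":0,"wx":0,"wy":0,"wz":0}]'
python3 - <<'E'
from h import *
np.set_printoptions(precision=4,suppress=True)
a=eyes.snapshot("scene")[:,:,::-1];cv2.imwrite("pics/s5.png",a)
print(goal([.553,-.010,.083],np.radians(40)))
E
```

```text
t: 5.42
tcp_pos: [0.5516, -0.0084, 0.1578]
tool_rot: [0.425, 0.905, 0.0, -0.001]
force: [0.3, 0.2, -1.4]
finger_gap: 0.135
gripper_force: 27.2
(array([-0.2178, -0.0193,  7.5035]), array([ 0.001 , -0.0227, -0.2221]))
```

View pics/s5.png

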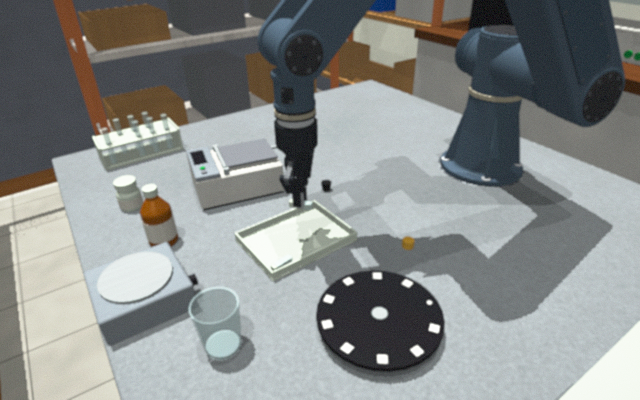

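The scene view shows the gripper over the tray with the cuvette at about (303,203), and the turntable empty. I'll lower it slowly.

```bash
python3 -m inch '[{"dx":0,"dy":0,"dz":1.5,"wx":0,"wy":0,"wz":0},{"dx":0,"dy":0,"dz":2,"wx":0,"wy":0,"wz":0},{"dx":0,"dy":0,"dz":1.8,"wx":0,"wy":0,"wz":0},{"dx":0,"dy":0,"dz":1,"wx":0,"wy":0,"wz":0},{"dx":0,"dy":0,"dz":0.5,"wx":0,"wy":0,"wz":0},{"dx":0,"dy":0,"dz":0.3,"wx":0,"wy":0,"wz":0},{"dx":0,"dy":0,"dz":0.2,"wx":0,"wy":0,"wz":0},{"dx":0,"dy":0,"dz":0.1,"wx":0,"wy":0,"wz":0},{"dx":0,"dy":0,"dz":0,"wx":0,"wy":0,"wz":0},{"dx":0,"dy":0,"dz":0,"wx":0,"wy":0,"wz":0}]'
```

```text
t: 6.72
tcp_pos: [0.5521, -0.0096, 0.0841]
tool_rot: [0.425, 0.905, 0.0, 0.0]
force: [-1.1, 0.0, -1.1]
finger_gap: 0.136
gripper_force: 27.2
```

```bash
python3 -m inch '[{"dx":0,"dy":0,"dz":0.1,"wx":0,"wy":0,"wz":0},{"dx":0,"dy":0,"dz":0.1,"wx":0,"wy":0,"wz":0},{"dx":0,"dy":0,"dz":0,"wx":0,"wy":0,"wz":0},{"dx":0,"dy":0,"dz":0,"wx":0,"wy":0,"wz":0}]'
python3 -m inch '[{"dx":0,"dy":0,"dz":0.05,"wx":0,"wy":0,"wz":0},{"dx":0,"dy":0,"dz":0.05,"wx":0,"wy":0,"wz":0},{"dx":0,"dy":0,"dz":0,"wx":0,"wy":0,"wz":0}]'
```

```text
t: 7.22
tcp_pos: [0.552, -0.0096, 0.0819]
tool_rot: [0.425, 0.905, -0.0, -0.0]
force: [-0.3, 0.3, -0.1]
finger_gap: 0.137
gripper_force: 27.2
t: 7.6
tcp_pos: [0.552, -0.0095, 0.0814]
tool_rot: [0.425, 0.905, 0.0, 0.0]
force: [-1.5, 0.5, 5.2]
finger_gap: 0.136
gripper_force: 27.8
```

```bash
python3 -m inch '[{"dx":0,"dy":0,"dz":0,"wx":0,"wy":0,"wz":0},{"dx":0,"dy":0,"dz":0,"wx":0,"wy":0,"wz":0},{"dx":0,"dy":0,"dz":0,"wx":0,"wy":0,"wz":0},{"dx":0,"dy":0,"dz":0,"wx":0,"wy":0,"wz":0},{"dx":0,"dy":0,"dz":-0.5,"wx":0,"wy":0,"wz":0},{"dx":0,"dy":0,"dz":-1.5,"wx":0,"wy":0,"wz":0},{"dx":0,"dy":0,"dz":-3,"wx":0,"wy":0,"wz":0},{"dx":0,"dy":0,"dz":-5,"wx":0,"wy":0,"wz":0},{"dx":0,"dy":0,"dz":-5,"wx":0,"wy":0,"wz":0},{"dx":0,"dy":0,"dz":-2,"wx":0,"wy":0,"wz":0}]' 0.3
python3 - <<'E'
from h import *
np.set_printoptions(precision=4,suppress=True)
im=cv2.imread("pics/top0.png");p=eyes.camera_params("top")
# flap side edges for the reader's direction: bluish-grey plate vs white box
g=im[120:240,380:470].astype(int)
m=((g.max(2)>100)&(g.max(2)<175)&(g[:,:,0]-g[:,:,2]>2)).astype(np.uint8)
m=cv2.morphologyEx(m,cv2.MORPH_OPEN,np.ones((5,5)))
c=max(cv2.findContours(m,0,1)[0],key=cv2.contourArea);r=cv2.minAreaRect(c)
b=cv2.boxPoints(r)+[380,120];P=cast(p,b,.091);print(r,b,P)
for i in range(4):
    d=P[(i+1)%4]-P[i];print(np.linalg.norm(d),np.degrees(np.arctan2(d[1],d[0])))
print(goal([.40,-.22,.26],np.radians(80)))
cv2.imwrite("pics/c6.png",np.hstack([cv2.resize(eyes.snapshot("wrist")[:,:,::-1],(480,300)),cv2.resize(im[125:235,380:470],(270,300),interpolation=2)]))
E
```

```text
t: 8.85
tcp_pos: [0.5531, -0.0097, 0.2554]
tool_rot: [0.425, 0.905, 0.001, 0.003]
force: [-0.1, -0.3, -0.8]
finger_gap: 0.299
gripper_force: 0.0
((44.5, 41.0), (82.0, 89.0), 90.0) [[380. 120.]
 [469. 120.]
 [469. 202.]
 [380. 202.]] [[ 0.7198 -0.1636  0.091 ]
 [ 0.7299 -0.4036  0.091 ]
 [ 0.5077 -0.394   0.091 ]
 [ 0.5009 -0.1633  0.091 ]]
0.24028717441869962 -87.60365124918661
0.22240320662096585 177.50834401723634
0.23074439722436346 91.69622457873231
0.21897630296179585 -0.061482977790181276
(array([ -6.4053, -25.2103,  -0.5318]), array([  0.1237,   0.39  , -40.3008]))
```

View pics/c6.png

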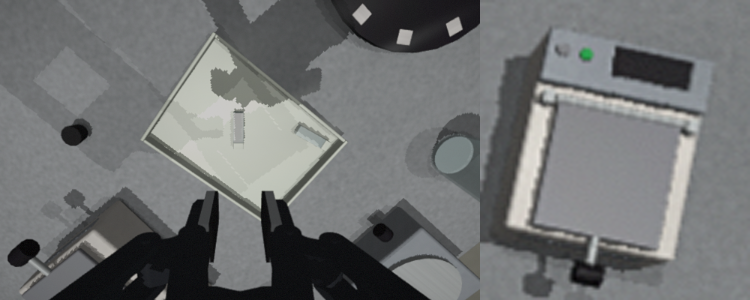

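Left picture: the cuvette lies flat in the tray at about (238,128), clear of the old one at (310,135). Right picture: the flap plate's corners are at about (532,225), (655,248), (688,133) and (558,108), the hinge ends at (547,97) and (690,128), and the knob at (588,274).

```bash
python3 - <<'E'
from h import *
np.set_printoptions(precision=4,suppress=True)
p=eyes.camera_params("top")
px=[(380+(x-480)/3,125+y/2.727) for x,y in[(532,225),(655,248),(688,133),(558,108),(547,97),(690,128),(588,274)]]
P=cast(p,px,.091);print(P)
fl,fr,br,bl,h0,h1,k=P
for n,d in(("front",fr-fl),("right",br-fr),("left",bl-fl),("hinge",h1-h0),("knob-hinge",(h0+h1)/2-k)):print(n,np.linalg.norm(d[:2]),np.degrees(np.arctan2(d[1],d[0])))
a=np.radians(-13)
print(goal([.443-.06,-.2546+.014,.27],a+np.pi/2))
E
```

```text
[[ 0.488  -0.2076  0.091 ]
 [ 0.4694 -0.3127  0.091 ]
 [ 0.5803 -0.3446  0.091 ]
 [ 0.6009 -0.2311  0.091 ]
 [ 0.6113 -0.2217  0.091 ]
 [ 0.5853 -0.3466  0.091 ]
 [ 0.4437 -0.2549  0.091 ]]
front 0.10677729649561887 -100.03138618379579
right 0.11539782455045847 -16.048008458704526
left 0.11523427300254006 -11.782026364226617
hinge 0.12759148753908556 -101.75902316414513
knob-hinge 0.15738264633092988 -10.707213054093074
(array([ -6.8585, -27.8752,  -1.4302]), array([  0.1844,   0.5335, -37.2949]))
```

```bash
python3 -m inch '[{"dx":-1.5,"dy":-3.2,"dz":0,"wx":0,"wy":0,"wz":0},{"dx":-2.5,"dy":-5.2,"dz":0,"wx":0,"wy":0,"wz":0},{"dx":-2.6,"dy":-5.4,"dz":0,"wx":0,"wy":0,"wz":0},{"dx":-2.5,"dy":-5.2,"dz":0,"wx":0,"wy":0,"wz":0},{"dx":-2.5,"dy":-5.2,"dz":0,"wx":0,"wy":0,"wz":0},{"dx":0,"dy":0,"dz":0,"wx":0,"wy":0,"wz":-9.5},{"dx":0,"dy":0,"dz":0,"wx":0,"wy":0,"wz":-9.5},{"dx":0,"dy":0,"dz":0,"wx":0,"wy":0,"wz":-9.5},{"dx":0,"dy":0,"dz":0,"wx":0,"wy":0,"wz":-9.5},{"dx":0,"dy":0,"dz":0,"wx":0,"wy":0,"wz":0}]' 0.6
python3 - <<'E'
from h import *
np.set_printoptions(precision=4,suppress=True)
print(goal([.4435,-.2548,.26],np.radians(78.3)))
w=eyes.camera_params("wrist");im=eyes.snapshot("wrist")[:,:,::-1];cv2.imwrite("pics/w7.png",im)
np.save("w7.npy",w,allow_pickle=True)
E
```

```text
t: 10.15
tcp_pos: [0.4395, -0.2531, 0.251]
tool_rot: [0.108, 0.994, 0.0, -0.0]
force: [-0.1, -0.8, 0.7]
finger_gap: 0.6
gripper_force: 0.0
(array([-0.4237, -0.077 , -0.9037]), array([ 0.0093, -0.0182, -0.7267]))
```

View pics/w7.png

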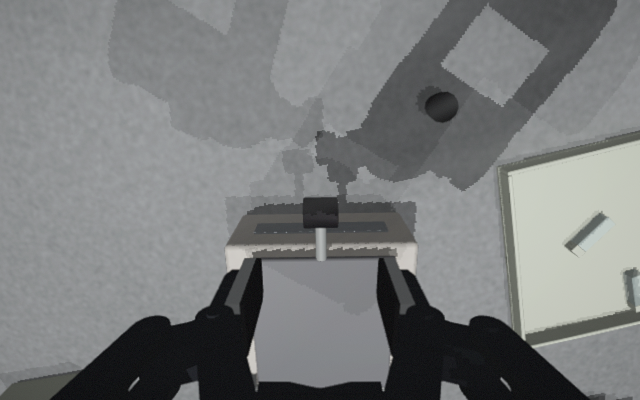

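The wrist view shows the knob at columns 303–338, rows 198–227 (centre about (320.5,212.5)). The stem runs to (321,260) and the flap's front edge is level in the picture, with the fingers straddling it symmetrically. That was my tenth picture, so from here I measure numerically.

```bash
python3 - <<'E'
from h import *
np.set_printoptions(precision=4,suppress=True)
w=np.load("w7.npy",allow_pickle=True).item();im=cv2.imread("pics/w7.png").astype(int)
m=(im.max(2)<50).astype(np.uint8);k=np.zeros_like(m);k[190:235,290:350]=m[190:235,290:350]
k=cv2.morphologyEx(k,cv2.MORPH_OPEN,np.ones((9,9)));c=max(cv2.findContours(k,0,1)[0],key=cv2.contourArea);r=cv2.boundingRect(c);print(r,cv2.minAreaRect(c))
kx,ky=r[0]+(r[2]-1)/2,r[1]+(r[3]-1)/2
K=cast(w,[(kx,ky)],.088)[0];print("knob",K)
e=cast(w,[(r[0],ky),(r[0]+r[2],ky)],.088);d=e[1]-e[0];print("len",np.linalg.norm(d),"yaw",np.degrees(np.arctan2(d[1],d[0])))
s=cast(w,[(320.5,212.5),(321,258)],.088);print("stem yaw",np.degrees(np.arctan2(*(s[1]-s[0])[1::-1])))
# white-box front top edge corners, plate front edge
print("plate front z.091",cast(w,[(260,259),(379,259)],.091))
f=cast(w,[(260,259),(379,259)],.091);d=f[1]-f[0];print(np.linalg.norm(d),np.degrees(np.arctan2(d[1],d[0])))
print(goal([K[0],K[1],.088+.054],np.radians(78)))
E
```

```text
(305, 198, 33, 16) ((321.0, 205.5), (15.0, 32.0), 90.0)
knob [ 0.4394 -0.2524  0.088 ]
len 0.022974280402247565 yaw 77.59610294661846
stem yaw -11.776117014416359
plate front z.091 [[ 0.469  -0.3042  0.091 ]
 [ 0.4875 -0.2199  0.091 ]]
0.08628040349336893 77.60710647545963
(array([ 0.0356,  0.0649, 10.8944]), array([ 0.0083, -0.0125, -0.4775]))
```

```bash
python3 -m inch '[{"dx":-0.5,"dy":0,"dz":2,"wx":0,"wy":0,"wz":0},{"dx":0,"dy":0,"dz":3,"wx":0,"wy":0,"wz":0},{"dx":0,"dy":0,"dz":3,"wx":0,"wy":0,"wz":0},{"dx":0,"dy":0,"dz":2,"wx":0,"wy":0,"wz":0},{"dx":0,"dy":0,"dz":1.1,"wx":0,"wy":0,"wz":0},{"dx":0,"dy":0,"dz":0,"wx":0,"wy":0,"wz":0},{"dx":0,"dy":0,"dz":0,"wx":0,"wy":0,"wz":0}]'
python3 - <<'E'
from h import *
np.set_printoptions(precision=4,suppress=True)
print(goal([.4443,-.2540,.140],np.radians(77.8)))
w=eyes.camera_params("wrist");im=eyes.snapshot("wrist")[:,:,::-1].astype(int)
# where should the knob centre / grasp point appear, and dark runs along that row
K=np.array([[w["fx"],0,w["cx"]],[0,w["fy"],w["cy"]],[0,0,1]]);s=sense();g=s["tcp_pos"]+R.from_quat(s["tool_rot"]).apply([0,0,.054])
q=cv2.projectPoints(g[None],np.array(w["rvec"]),np.array(w["tvec"]),K,np.array(w["D"]))[0].ravel();print("grasp px",q)
for v in range(int(q[1])-60,min(399,int(q[1])+60),10):
    print(v,"".join("#" if x<45 else "+" if x<110 else "." for x in im[v,180:460:3].max(1)))
E
```

```text
t: 11.08
tcp_pos: [0.4451, -0.2547, 0.1406]
tool_rot: [0.107, 0.994, -0.0, 0.001]
force: [0.0, -0.4, -0.3]
finger_gap: 0.6
gripper_force: 0.0
(array([0.0947, 0.0532, 0.0584]), array([-0.0421,  0.0718, -0.1358]))
grasp px [320.1157 294.3702]
234 .........................................................++++++++++++++++++++++++.............
244 ........................................................++++..................................
254 ...............++++++++++++++++++++++++++++++++++++++++++++++++++++++++++++++++++++...........
264 ............+++++++++++++###+++++++++++++++++++++++++++++.++++++++###+++++++++++++++++........
274 ............++++###+++++####+++++++++#####################++++++++####+++++###++++++++++......
284 .......++++.++####+++++#####+++++++++#####################++++++++#####+++++####++++++++++....
294 .......+++++####+++++#######+++++++++#####################++++++++######++++++####++++++++++..
304 ...++++++++####+++++########+++++++++#####################++.++++.+#######+++++####+++++++++++
314 .+++++############++#######++++++++++#####################+++++++++#######++############++++++
324 ##########################+++++++++++++++++++......+++++++++++++++++##########################
334 #########################............................................#########################
344 ########################+.............+...................+...+....+.+########################
```

The knob is centred between the fingers and at the grasp height. I'll close.

```bash
python3 -m inch '[{"dx":0,"dy":0,"dz":0,"wx":0,"wy":0,"wz":0},{"dx":0,"dy":0,"dz":0,"wx":0,"wy":0,"wz":0},{"dx":0,"dy":0,"dz":0,"wx":0,"wy":0,"wz":0},{"dx":0,"dy":0,"dz":0,"wx":0,"wy":0,"wz":0},{"dx":0,"dy":0,"dz":0,"wx":0,"wy":0,"wz":0},{"dx":0,"dy":0,"dz":0,"wx":0,"wy":0,"wz":0}]' 0 30
python3 - <<'E'
import numpy as np
t=np.radians(np.arange(0,91,10));x=-16*(1-np.cos(t));z=-16*np.sin(t)
print(np.round(np.c_[np.diff(x),np.diff(z)],2))
E
```

```text
t: 11.88
tcp_pos: [0.4451, -0.2539, 0.1407]
tool_rot: [0.107, 0.994, 0.0, 0.0]
force: [1.4, 4.2, 6.2]
finger_gap: 0.273
gripper_force: 31.2
[[-0.24 -2.78]
 [-0.72 -2.69]
 [-1.18 -2.53]
 [-1.6  -2.28]
 [-1.97 -1.97]
 [-2.28 -1.6 ]
 [-2.53 -1.18]
 [-2.69 -0.72]
 [-2.78 -0.24]]
```

```bash
python3 -m inch '[{"dx":-0.06,"dy":0,"dz":-1.39,"wx":0,"wy":0,"wz":0},{"dx":-0.18,"dy":0,"dz":-1.39,"wx":0,"wy":0,"wz":0},{"dx":-0.30,"dy":0,"dz":-1.36,"wx":0,"wy":0,"wz":0},{"dx":-0.42,"dy":0,"dz":-1.33,"wx":0,"wy":0,"wz":0},{"dx":-0.53,"dy":0,"dz":-1.29,"wx":0,"wy":0,"wz":0},{"dx":-0.65,"dy":0,"dz":-1.24,"wx":0,"wy":0,"wz":0},{"dx":0,"dy":0,"dz":0,"wx":0,"wy":0,"wz":0}]'
python3 - <<'E'
from h import *
np.set_printoptions(precision=4,suppress=True)
s=sense();g=s["tcp_pos"]-[0,0,.054];K0=np.array([.4451,-.2539]);H=K0+.16*np.array([.978,-.21])
u=np.array([.978,-.21]);d=(g[:2]-H)@u;h=g[2]-.0867;print("rad",np.hypot(d,h),"ang",np.degrees(np.arctan2(h,-d)),"lat",(g[:2]-H)@[.21,.978])
w=eyes.camera_params("wrist");im=eyes.snapshot("wrist")[:,:,::-1].astype(int);cv2.imwrite("pics/w8.png",im)
for v in range(230,340,10): print(v,"".join("#" if x<45 else "+" if x<110 else "." for x in im[v,180:460:3].max(1)))
E
```

```text
t: 12.75
tcp_pos: [0.4654, -0.2581, 0.2209]
tool_rot: [0.107, 0.994, 0.001, -0.0]
force: [1.5, 4.9, -2.9]
finger_gap: 0.28
gripper_force: 29.8
rad 0.16081086260946617 ang 29.927814777388598 lat 0.00019580274850271724
230 ..............................................................................................
240 ......................................................++++....................................
250 ............................+++++++++++++++++++++++++++++++++++++++...........................
260 ............................++++++++##++++++++++++++++++#++++++++++...........................
270 ...........................+###+++++######################++++#####...........................
280 ..........................#####++++########################++++#####..........................
290 .........................#####+++++########################+++++#####.........................
300 ........................#######+++##########################++++######........................
310 .....++###+..........####################################################..........+###++.....
320 ##############################################++##############################################
330 #####################################..+............+....#####################################[ WARN:0@0.528] global loadsave.cpp:1063 imwrite_ Unsupported depth image for selected encoder is fallbacked to CV_8U.
```

```bash
python3 -m inch '[{"dx":-0.75,"dy":0,"dz":-1.18,"wx":0,"wy":0,"wz":0},{"dx":-0.85,"dy":0,"dz":-1.11,"wx":0,"wy":0,"wz":0},{"dx":-0.94,"dy":0,"dz":-1.03,"wx":0,"wy":0,"wz":0},{"dx":-1.03,"dy":0,"dz":-0.94,"wx":0,"wy":0,"wz":0},{"dx":-1.11,"dy":0,"dz":-0.85,"wx":0,"wy":0,"wz":0},{"dx":-1.18,"dy":0,"dz":-0.75,"wx":0,"wy":0,"wz":0},{"dx":0,"dy":0,"dz":0,"wx":0,"wy":0,"wz":0}]'
python3 -m inch '[{"dx":-1.24,"dy":0,"dz":-0.64,"wx":0,"wy":0,"wz":0},{"dx":-1.29,"dy":0,"dz":-0.53,"wx":0,"wy":0,"wz":0},{"dx":-1.33,"dy":0,"dz":-0.42,"wx":0,"wy":0,"wz":0},{"dx":0,"dy":0,"dz":0,"wx":0,"wy":0,"wz":0},{"dx":0,"dy":0,"dz":0,"wx":0,"wy":0,"wz":0}]'
cat > m.py <<'E'
from h import *
np.set_printoptions(precision=4,suppress=True)
s=sense();g=s["tcp_pos"]-[0,0,.054];K0=np.array([.4451,-.2539]);u=np.array([.978,-.21]);H=K0+.16*u
d=(g[:2]-H)@u;h=g[2]-.0867;print("rad",np.hypot(d,h),"ang",np.degrees(np.arctan2(h,-d)),"d",d,"lat",(g[:2]-H)@[.21,.978],"f",s["force"],s["force"][:2]@u)
E
python3 m.py
```

```text
t: 13.68
tcp_pos: [0.5229, -0.2699, 0.2791]
tool_rot: [0.107, 0.994, 0.002, -0.001]
force: [-0.7, 6.4, 1.0]
finger_gap: 0.271
gripper_force: 29.9
t: 14.3
tcp_pos: [0.5606, -0.2777, 0.2948]
tool_rot: [0.107, 0.994, 0.002, -0.001]
force: [0.9, 8.0, 1.4]
finger_gap: 0.275
gripper_force: 30.8
rad 0.15973898695378855 ang 74.70825561905608 d -0.04212861258133849 lat 0.0010035639956494239 f [0.9025 8.0156 1.415 ] -0.8006135539255607
```

```bash
python3 -m inch '[{"dx":-0.68,"dy":0.07,"dz":-0.17,"wx":0,"wy":0,"wz":0},{"dx":-0.68,"dy":0.07,"dz":-0.13,"wx":0,"wy":0,"wz":0},{"dx":-0.69,"dy":0,"dz":-0.10,"wx":0,"wy":0,"wz":0},{"dx":-0.69,"dy":0,"dz":-0.07,"wx":0,"wy":0,"wz":0},{"dx":-0.7,"dy":0,"dz":-0.04,"wx":0,"wy":0,"wz":0},{"dx":-0.7,"dy":0,"dz":-0.01,"wx":0,"wy":0,"wz":0},{"dx":0,"dy":0,"dz":0,"wx":0,"wy":0,"wz":0},{"dx":0,"dy":0,"dz":0,"wx":0,"wy":0,"wz":0},{"dx":0,"dy":0,"dz":0,"wx":0,"wy":0,"wz":0},{"dx":0,"dy":0,"dz":0,"wx":0,"wy":0,"wz":0}]'
python3 m.py
python3 - <<'E'
from h import *
np.set_printoptions(precision=3,suppress=True)
H=np.array([.6016,-.2875,.088]);v=np.array([.21,.978,0]);u=np.array([.978,-.21,0])
for n in("wrist","scene","top"):
    w=eyes.camera_params(n);im=eyes.snapshot(n)[:,:,::-1];cv2.imwrite(f"pics/{n}9.png",im)
    K=np.array([[w["fx"],0,w["cx"]],[0,w["fy"],w["cy"]],[0,0,1]])
    P=np.array([H+s*.055*v+[0,0,z] for z in(0.01,.125) for s in(-1,1)]+[H+[0,0,.16]])
    P=np.r_[P,P[2:4]+.005*u]
    print(n,cv2.projectPoints(P,np.array(w["rvec"]),np.array(w["tvec"]),K,np.array(w["D"]))[0][:,0].tolist())
im=cv2.imread("pics/wrist9.png").astype(int).max(2)
for y in range(220,400,8): print(y,"".join("#" if x<45 else "+" if x<110 else "-" if x<165 else "." for x in im[y,120:520:4]))
E
```

```text
t: 15.55
tcp_pos: [0.6014, -0.2859, 0.3003]
tool_rot: [0.107, 0.994, 0.001, -0.0]
force: [0.8, 6.8, 0.9]
finger_gap: 0.278
gripper_force: 30.9
rad 0.15955984980940022 ang 89.80131675232712 d -0.000553300886960544 lat 0.0015661721712149396 f [0.804  6.7933 0.9195] -0.640246171390879
wrist [[248.9989855145521, 190.94969151331105], [385.945380047821, 190.44323595876597], [205.62678091190497, 257.47523143486745], [427.5676455354438, 256.66853392365135], [316.0347228117403, 297.7474724457202], [206.70308324012586, 266.4483374032907], [426.6110106012958, 265.6509246028248]]
scene [[214.0944507394135, 144.36622514941214], [222.7512426610216, 163.77612440751483], [206.58285970709989, 98.87621634993972], [215.0476546076074, 115.11671868934803], [208.12085254849418, 91.07313998324076], [204.40030209339326, 99.20490823096006], [212.66192047993005, 115.50249045184856]]
top [[448.93003283138916, 169.4507270565167], [407.61120073785, 159.32620926691044], [467.3312982454012, 157.53170363489753], [420.51257286139764, 145.99982532942929], [449.60798950358867, 147.21613394314454], [467.69096908506594,
[... 1776 characters left out ...]
############--+++++++-------++###################################+---+
356 ++######################################+--+++++++++-.--.-.-######################################++
364 ################+#######++##############+-+........+-------.########################+###############
372 ##############--###++++++#+#############+-..........--.-----########################+-+#############
380 ############+-######++++##+#############+-...........-------###########################-############
388 #########################-+######################++#######################-+########################
396 #######################---################################################+--+######################
```

```bash
python3 - <<'E'
import cv2,numpy as np
im=cv2.imread("pics/wrist9.png")
for c in (235,290,345,400): print(c,[int(x) for x in im[60:272:2,c-2:c+3].mean((1,2))])
for r in (195,215,235): print(r,[int(x) for x in im[r-1:r+2,190:270:2].mean((0,2))],[int(x) for x in im[r-1:r+2,370:450:2].mean((0,2))])
E
```

```text
235 [193, 194, 195, 196, 196, 195, 194, 195, 195, 197, 197, 196, 195, 194, 195, 195, 196, 197, 197, 197, 197, 197, 197, 198, 197, 198, 198, 199, 199, 199, 199, 199, 198, 198, 199, 200, 201, 200, 200, 199, 200, 201, 201, 201, 201, 201, 202, 201, 201, 200, 200, 201, 201, 203, 211, 212, 212, 201, 203, 195, 162, 196, 195, 193, 193, 186, 185, 179, 182, 184, 172, 119, 94, 144, 147, 106, 78, 66, 66, 67, 67, 67, 67, 67, 66, 65, 65, 64, 63, 62, 61, 62, 89, 119, 136, 132, 116, 150, 153, 153, 155, 157, 160, 157, 158, 160]
290 [209, 209, 209, 209, 209, 209, 209, 209, 210, 173, 82, 82, 80, 78, 77, 74, 72, 69, 67, 64, 61, 59, 58, 55, 50, 50, 48, 46, 46, 46, 45, 48, 48, 46, 47, 49, 49, 56, 57, 49, 63, 106, 186, 186, 186, 187, 187, 187, 187, 187, 187, 115, 104, 105, 104, 105, 104, 104, 104, 105, 105, 88, 88, 63, 64, 64, 65, 66, 67, 67, 68, 68, 67, 68, 68, 67, 66, 66, 65, 64, 63, 63, 61, 61, 61, 60, 59, 60, 59, 59, 59, 61, 63, 66, 65, 65, 61, 42, 33, 28, 22, 19, 18, 17, 18, 17]
345 [196, 196, 195, 195, 194, 195, 196, 198, 193, 129, 64, 62, 59, 56, 54, 51, 50, 47, 47, 46, 48, 49, 48, 48, 47, 47, 47, 4
[... 1246 characters left out ...]
, 161, 156, 154, 162, 161, 157, 159, 158, 155, 158, 157, 158, 159, 158, 158, 158, 161, 144, 73, 66, 67, 66, 68, 67, 68, 67, 68, 67, 69, 68, 68, 68, 67, 67, 67, 67, 67] [60, 60, 60, 59, 60, 60, 59, 60, 61, 60, 59, 60, 60, 60, 59, 60, 60, 59, 59, 69, 129, 163, 161, 161, 161, 162, 162, 160, 162, 161, 160, 160, 165, 168, 167, 162, 162, 165, 168, 165]
235 [160, 164, 162, 157, 156, 161, 162, 160, 156, 156, 156, 156, 160, 126, 67, 64, 64, 65, 65, 64, 63, 64, 64, 63, 63, 63, 62, 63, 63, 62, 62, 62, 61, 61, 61, 61, 60, 60, 61, 60] [59, 60, 60, 59, 60, 60, 59, 60, 60, 59, 60, 59, 59, 58, 60, 60, 59, 58, 60, 59, 60, 59, 59, 60, 59, 59, 58, 88, 154, 159, 155, 157, 161, 160, 161, 162, 162, 163, 164, 164]
```

```bash
python3 - <<'E'
from h import *
np.set_printoptions(precision=4,suppress=True)
w=eyes.camera_params("wrist");u=np.array([.978,-.21,0]);print("tcp u",sense()["tcp_pos"]@u)
for z,rows in((.077,(78.5,142,161,182)),(.213,(241,243,251,253)),(.088,(182,185))):
    print(z,rows,cast(w,[(317,r) for r in rows],z)@u)
L=cast(w,[(247,195),(216,235),(395,195),(425,235)],.088)
K=np.array([.6016,-.2875,.088])
# plate width on the vertical plane through hinge at given row: check lean by width vs row
Rm=cv2.Rodrigues(np.array(w["rvec"]))[0];c=-Rm.T@np.array(w["tvec"])
Km=np.array([[w["fx"],0,w["cx"]],[0,w["fy"],w["cy"]],[0,0,1.]])
def ray(uv):
    n=cv2.undistortPoints(np.array([[uv]],float),Km,np.array(w["D"]))[0,0];return Rm.T@np.r_[n,1]
v=np.array([.21,.978,0])
for r,a,b in((195,246.5,395),(215,231,409.5),(235,217,424.5)):
    A,B=ray((a,r)),ray((b,r)); t=.110/abs((A-B)@v); M=c+t*(A+B)/2; print(r,"u",M@u,"z",M[2])
E
```

```text
tcp u 0.6481752780514215
0.077 (78.5, 142, 161, 182) [0.563  0.613  0.6289 0.6472]
0.213 (241, 243, 251, 253) [0.6399 0.641  0.6453 0.6464]
0.088 (182, 185) [0.6442 0.6468]
195 u 0.6453967909544596 z 0.12036327299072178
215 u 0.6439654231448653 z 0.16634418846818735
235 u 0.6432935136360513 z 0.19832305166229303
```

The flap leans about 1.5° short of upright: the plate's edge and the knob sit 3–4 mm behind where they should be. I'll nudge it on and re-measure.

```bash
python3 -m inch '[{"dx":-0.2,"dy":0.05,"dz":0,"wx":0,"wy":0,"wz":0},{"dx":-0.2,"dy":0.05,"dz":0,"wx":0,"wy":0,"wz":0},{"dx":0,"dy":0,"dz":0,"wx":0,"wy":0,"wz":0},{"dx":0,"dy":0,"dz":0,"wx":0,"wy":0,"wz":0},{"dx":0,"dy":0,"dz":0,"wx":0,"wy":0,"wz":0},{"dx":0,"dy":0,"dz":0,"wx":0,"wy":0,"wz":0}]'
cat > lean.py <<'E'
from h import *
np.set_printoptions(precision=4,suppress=True)
u=np.array([.978,-.21,0]);v=np.array([.21,.978,0])
s=sense();w=eyes.camera_params("wrist");raw=eyes.snapshot("wrist");im=raw.astype(float).mean(2)
print("tcp u",s["tcp_pos"]@u,"f",s["force"])
Rm=cv2.Rodrigues(np.array(w["rvec"]))[0];c=-Rm.T@np.array(w["tvec"])
K=np.array([[w["fx"],0,w["cx"]],[0,w["fy"],w["cy"]],[0,0,1.]])
ray=lambda uv:Rm.T@np.r_[cv2.undistortPoints(np.array([[uv]],float),K,np.array(w["D"]))[0,0],1]
Z=[];U=[]
for r in range(205,239,3):   # plate's side edges: half-level crossing from the middle outwards
    p=im[r-1:r+2].mean(0);a=320
    while p[a]<105:a-=1
    b=320
    while p[b]<105:b+=1
    a+=(p[a]-105)/(p[a]-p[a+1]);b-=(p[b]-105)/(p[b]-p[b-1])
    A,B=ray((a,r)),ray((b,r));M=c+.110/abs((A-B)@v)*(A+B)/2;U.append(M@u);Z.append(M[2])
f=np.polyfit(Z,U,1);print("width fit: lean deg",np.degrees(np.arctan(-f[0])),"u at .1/.2",np.polyval(f,[.1,.2]))
for col in(290,345):
    q=im[:,col-2:col+3].mean(1)
    print(col,"bottom",q[176:190:2].round(),"top 236:262",q[236:262].round())
q=im[240:330,325:340].mean(1);print("knob col",q[::3].round())
E
python3 lean.py
```

```text
t: 16.45
tcp_pos: [0.6055, -0.2866, 0.3002]
tool_rot: [0.107, 0.994, 0.0, -0.0]
force: [-0.8, 5.4, 3.2]
finger_gap: 0.278
gripper_force: 31.0
tcp u 0.6523421452090649 f [-0.8422  5.439   3.1569]
width fit: lean deg 0.3193165957248963 u at .1/.2 [0.6466 0.646 ]
290 bottom [95. 90. 65. 63. 63. 64. 64.] top 236:262 [ 60.  60.  60.  60.  61.  63.  65.  65.  66.  67.  66.  65.  65.  63.
  60.  79. 151. 170. 115.  50.  33.  31.  26.  23.  22.  19.]
345 bottom [90. 92. 67. 69. 68. 69. 70.] top 236:262 [ 60.  60.  60.  61.  62.  64.  65.  66.  66.  66.  65.  64.  62.  73.
 125. 164. 164. 163. 145. 121. 105.  39.  12.  14.  16.  16.]
knob col [ 63.  68.  69.  67. 146. 141.  13.  16.  17.  17.  17.  18.  18.  19.
  20.  23.  22.  22.  20.  20.  18.  17.  17.  16.  29. 125. 115. 103.
 100. 103.]
```

```bash
python3 -m inch '[{"dx":-0.06,"dy":0,"dz":0,"wx":0,"wy":0,"wz":0},{"dx":0,"dy":0,"dz":0,"wx":0,"wy":0,"wz":0},{"dx":0,"dy":0,"dz":0,"wx":0,"wy":0,"wz":0},{"dx":0,"dy":0,"dz":0,"wx":0,"wy":0,"wz":0},{"dx":0,"dy":0,"dz":0,"wx":0,"wy":0,"wz":0},{"dx":0,"dy":0,"dz":0,"wx":0,"wy":0,"wz":0}]'; python3 lean.py
python3 - <<'E'
from h import *
im=eyes.snapshot("top")[:,:,::-1].astype(int);a=cv2.imread("pics/top0.png").astype(int)
for n,(x0,y0,x1,y1) in dict(weight=(255,235,275,252),stopper=(358,235,374,252),tray=(300,165,345,205)).items(): print(n,np.abs(im-a)[y0:y1,x0:x1].mean())
m=(im.max(2)-im.min(2)>60)[235:252,255:275];print(np.argwhere(m).mean(0))
E
```

```text
t: 17.25
tcp_pos: [0.6061, -0.2867, 0.3002]
tool_rot: [0.107, 0.994, 0.0, -0.0]
force: [-0.5, 5.5, 2.8]
finger_gap: 0.273
gripper_force: 31.0
tcp u 0.6529378602142254 f [-0.541   5.4817  2.7805]
width fit: lean deg 0.1150865770571443 u at .1/.2 [0.6466 0.6464]
290 bottom [88. 90. 63. 63. 63. 64. 65.] top 236:262 [ 60.  60.  61.  60.  61.  63.  65.  65.  66.  66.  67.  65.  65.  63.
  64. 108. 174. 171. 115.  51.  33.  29.  27.  22.  23.  19.]
345 bottom [90. 81. 68. 69. 69. 70. 71.] top 236:262 [ 60.  59.  60.  61.  63.  65.  65.  66.  66.  66.  65.  64.  62.  82.
 144. 164. 166. 163. 143. 117. 111.  43.  11.  16.  15.  19.]
knob col [ 63.  68.  69.  66. 147. 137.  12.  17.  17.  16.  17.  18.  18.  19.
  21.  23.  22.  22.  21.  19.  18.  18.  17.  16.  29. 125. 115. 102.
 101. 104.]
weight 53.11176470588235
stopper 34.681372549019606
tray 81.32962962962964
[nan nan]<stdin>:4: RuntimeWarning: Mean of empty slice.
  ret = um.true_divide(
```

```bash
python3 - <<'E'
from h import *
im=eyes.snapshot("scene")[:,:,::-1].astype(int);a=cv2.imread("pics/scene0.png").astype(int)
for i in(a,im):
    m=(i[:,:,2]-i[:,:,0]>90);m[:220]=0;m[260:]=0;m[:,:390]=0;m[:,430:]=0
    d=(i.max(2)<45);d[:175]=0;d[195:]=0;d[:,:315]=0;d[:,340:]=0
    print(np.argwhere(m).mean(0),m.sum(),np.argwhere(d).mean(0),d.sum())
t=im[215:260,250:345]; print("tray diff",np.abs(im-a)[215:260,250:345].mean())
for y in range(218,256,3): print(y,"".join("#" if x<120 else "+" if x<185 else "." for x in im[y,250:350].max(1)))
E
```

```text
[240.62790698 407.93023256] 86 [185.96226415 326.0754717 ] 53
[241.08988764 407.6741573 ] 89 [186.125      325.77083333] 48
tray diff 18.902300194931772
218 ##+++++++##+##++++....+++++++++#+++++++++..................+++++++++++++++++++++++++++....+#########
221 #######++++.....++++++#+++#++++++++++++++++++++++++++++++++++++++++++++++++++++++++++#++++....+#####
224 +++......++++++++###++++++++++++++++++++++++++++++++++++++++++++++++++++++++++++.......+++++++....++
227 .+++++#+#+++++++++.........................................................................++++++++.
230 ###+#+++++.....................................................................................+++++
233 ++++................................................................................................
236 .........................................++##+++++++++..............................................
239 .....................................................+++++++++................................+++###
242 .......................................................................................+++#+#+#+++++
245 .................................................................................++++##+++++++++++#+
248 ...........................................................................+++++#++++++++++++++++...
251 +....................................................................+++#+##+++++++++++++++.........
254 ++++..........................................................+++#++#+++++++++++++++................
```

The stopper and weight haven't moved, the cuvette is in the tray, and the flap is upright and held. I'm signing off.

```bash
python3 -c "from station import workorder; print(workorder.sign_off())"
```

```text
the job is handed in; nothing more can be done
None
```

Job handed in: the cuvette lies flat and released in the tray, and the gripper is holding the flap motionless by its knob, upright to within about half a degree by camera estimate; the stopper and weight have not moved.

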